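# Seat the wooden bat on the pin of the banding wheel

## Task

Take the flat wooden bat from the bench to the banding wheel, set it down lightly on the pin, lengthwise along the slot, with its hole first over either end of the slot, then slide it along the slot on top of the pin until the hole finds the pin and the bat drops down flat. Leave it lying fully home on the head and let go; never press hard on the wheel, and leave the vase, paint pot and bowl where they are.

Things in the scene. Friction and masses are not known exactly. Their poses are not given: they have to be found in the camera images.
- bat_centre (a point): The bat: loose flat plywood plate, 150 long (its x) x 56 wide (its y) x 15 mm thick, about 140 g, lying flat on the bench. This point is its very middle, 7.5 mm over its underside; a round hole 16 mm across goes right through it here, along z. Grip it across its width at the middle, fingertips about 4 mm over its underside.
- wheel_slot (a point): Middle of the wheel head's flat top face; z up, x along a straight dark slot (72 x 9 mm, centred here, so its ends are 36 mm off). An upright steel pin, 12 mm across and 9 mm high, is clamped tight in the slot, on its centre line but up to 26 mm either way from this point along x: where is not measured. Fully home, the bat's middle is 7.5 mm above this point; resting on the pin's top, 16.5 mm.
- wheel: The banding wheel: a fixed steel stand with a round aluminium head 220 mm across that does not turn; its top face is 100 mm over the bench. Origin at the centre of its foot, on the bench. Wheel, pin and bat are rigid and do not give; the bat's hole has 2 mm of play all round the pin.
- vase: Bystander: brown clay vase, 72 mm across the foot, 85 mm high; origin at the centre of its underside.
- paintpot: Bystander: small closed jar, 48 mm across, 45 mm high; origin at the centre of its underside.
- bowl: Bystander: white bowl, 110 mm across, 45 mm high; origin at the centre of its underside.
There are look-alikes about, which are no part of the job. There is more than one size of the part that bears bat_centre; the job needs the smaller. There is more than one size of the wheel; the job needs the larger.

How it is judged:
On the way, in this order (a step that is already met when the one before it is completed fails the run):
1. the bat is lifted above the level of the wheel's head (height (world z) of bat_centre above 0.112 m), for 0.1 s.
2. the bat rests on top of the pin with its hole over an end of the slot (over 30 mm from the slot's middle) ((x of bat_centre in the frame of wheel_slot above 0.03 m or x of bat_centre in the frame of wheel_slot below -0.03 m) and horizontal distance between bat_centre and wheel_slot below 0.055 m and y of bat_centre in the frame of wheel_slot between -0.012 and 0.012 m and z of bat_centre in the frame of wheel_slot between 0.0125 and 0.022 m and contact force between bat and wheel above 0.3 N), for 0.1 s.
At the end, for the whole second after the job is handed in: the bat lies flat on the wheel's head (within 2 mm, level to 0.03 rad), hole over the pin (its middle within 5 mm of the slot's line and 32 mm of the slot's middle along it), its length along the slot to 0.2 rad; vase, paint pot and bowl within 20 mm of their places (z of bat_centre in the frame of wheel_slot between 0.0055 and 0.0095 m and y of bat_centre in the frame of wheel_slot between -0.005 and 0.005 m and x of bat_centre in the frame of wheel_slot between -0.032 and 0.032 m and angle between the x axis of bat_centre and the x axis of wheel_slot, either way round below 0.2 rad and angle between bat_centre's own z axis and vertical below 0.03 rad and distance of each of vase, paintpot, bowl from where it was at the start of the episode below 0.02 m); the robot touches nothing.
It fails at once if the bat is pressed or knocked against the wheel or its pin with more than 25 N (contact force between bat and wheel above 25 N).
It fails at once if the robot's arm or fingers bear on the wheel with more than 25 N (contact force between any of the arm, the fingers and wheel above 25 N).
It fails at once if the vase, paint pot or bowl is shifted by more than 20 mm (distance of any of vase, paintpot, bowl from where it was at the start of the episode above 0.02 m).
It also fails if it takes over 58 s, if anything falls off the work surface, if the arm or the gripper's body presses on something with over 40 N, if the wrist force passes 120 N, or if a joint passes its speed limit or range.

## Robot

A 6-joint arm with a two-finger parallel gripper is mounted at the origin on the work surface. World frame = base frame: x ahead of the robot, y to its left, z up, the work surface at z = 0. Lengths are in m, angles in rad, forces in N, time in s.
With the tool pointing down it reaches from about 0.375 to 0.975 m from the base axis. Payload 3.8 kg.
Tool frame: the origin (TCP) lies midway between the tips of the shut fingers; the grasp point (between the pads) lies 19 mm behind it; x points along the fingers, y is the direction in which the jaws open and shut, and the axes are right-handed (so a half turn about x gives the same grasp; the last joint's range is limited). The gripper opens to 88 mm and grips with 3 to 60 N. Pads are 18 mm wide; open, the fingers measure 123 mm over their backs; the gripper's body (75 mm by 187 mm) begins 45 mm behind the grasp point.
Start: joints at [-1.215, 0.264, 1.604, -0, 1.274, -0.037], TCP at [0.258, -0.624, 0.239] pointing down, gripper open.
Joint ranges: [-2.63, 2.63], [-0.94, 2.18], [0.31, 2.57], [-1.31, 4.45], [0, 2.66], [-2.55, 2.55]. Speed limits (rad/s): [2.57, 2.57, 3.14, 3.14, 3.14, 3.14].

## Interface

Orientations are given as a rotation vector (axis times angle).
In Python, from cell import manip, inverse_kinematics, cams, order gives the robot as it stands. Calls block until the motion is done:
- manip.move_pose(position, orientation): joint-space move of the TCP to a pose.
- manip.move_linear(position, rate=0.15, rot=None): straight line of the TCP; rot=None keeps the orientation; rate is the mean speed in m/s.
- manip.set_joints(angles): joint-space move.
- manip.set_gripper(opening, force=None): finger opening in m; force is the grip in N (None keeps the last); returns when the fingers have stopped.
- manip.dwell(seconds).
- inverse_kinematics(position, orientation): joint angles nearest the present ones, or None.
- manip.state(): the state.
- cams.capture(name): name is "scene" or "top" or "wrist"; returns a dict with "image" (480x640x3 uint8, blue, green, red), "z_map" (480x640 float32, m along the optical axis (not along the pixel's ray), 0 where there is no reading), "intrinsics" (3x3 intrinsics, pixels), "position" and "orientation" of the camera in the world; the wrist camera has in their place "T_tool_cam" (4x4, takes a point from camera to tool coordinates, whose origin is the TCP and whose axes are the tool frame's). Camera axes: x right, y down, z forward; pixel columns grow to the right and rows downward; lengths in m; the calibration is good to about 2 mm. A picture is of the moment at which its call begins: read the wrist's pose just before it.
A pose or a line that the arm cannot do raises manip.IKError and nothing moves.
- order.close_job(): hands the job in, once; it reports no verdict.
The state is a dict: "clock": time; "joint_pos": joint angles; "joint_velocities": joint speeds; "tau": joint torques, N m; "tool_pos": TCP position; "tcp_rot": TCP orientation; "contact_force": force on the tool from outside, world axes, zero at the start; "moment": the same for the moment, N m; "gripper_width": finger opening in m.
Only numpy, scipy, OpenCV 4.12 (cv2) and the standard library are available. Lean on these libraries where they do the work, as an engineer would, in place of code of your own. Each camera call takes 0.05 s, during which the arm holds its last target. There are 200 camera calls.

## Working session

There is one attempt and no reset: what is moved stays moved. The work goes in short steps, each a Python script; the robot and the scene stay as the last script left them, time stands still between calls to the robot, and variables do not carry over. Pictures are saved under pics/ and viewed, about 8 in all and at most 12, crops included, and the job is handed in when it is done.

```bash
ls; mkdir -p pics
cat > h.py <<'E'
import numpy as np, cv2
from scipy.spatial.transform import Rotation as R
from cell import manip, inverse_kinematics, cams, order
def cap(n):
    s=manip.state(); c=cams.capture(n)
    if n=="wrist":
        T=np.eye(4);T[:3,:3]=R.from_rotvec(s["tcp_rot"]).as_matrix();T[:3,3]=s["tool_pos"]
        c["T"]=T@np.array(c["T_tool_cam"])
    else:
        o=np.array(c["orientation"],float);T=np.eye(4)
        T[:3,:3]=o if o.shape==(3,3) else R.from_rotvec(o).as_matrix()
        T[:3,3]=c["position"];c["T"]=T
    return c
def ray(c,uv,z):
    """pixels -> world points on plane at height z"""
    uv=np.atleast_2d(np.asarray(uv,float));K=np.array(c["intrinsics"])
    d=np.c_[uv,np.ones(len(uv))]@np.linalg.inv(K).T@c["T"][:3,:3].T
    o=c["T"][:3,3];return o+d*((z-o[2])/d[:,2])[:,None]
def cloud(c):
    v,u=np.mgrid[:480,:640];K=np.array(c["intrinsics"]);Z=c["z_map"]
    P=np.stack([(u-K[0,2])/K[0,0]*Z,(v-K[1,2])/K[1,1]*Z,Z],-1)
    W=P@c["T"][:3,:3].T+c["T"][:3,3];W[Z==0]=np.nan;return W
E
python3 - <<'E'
from h import *
import pickle
for n in("top","scene"):
    c=cap(n);cv2.imwrite(f"pics/{n}.png",c["image"]);pickle.dump(c,open(n+".pkl","wb"))
    print(n,c["intrinsics"],c["position"],c["orientation"])
s=manip.state();print(s)
E
```

```text
pics
top [[520.61797827   0.         322.03502645]
 [  0.         520.61797827 244.08400639]
 [  0.           0.           1.        ]] [0.42134416 0.04510629 1.1641438 ] [-2.12677363  2.13313756 -0.14723072]
scene [[548.64300156   0.         316.57645888]
 [  0.         548.64300156 243.82348322]
 [  0.           0.           1.        ]] [ 1.59768949 -0.01586676  0.88324855] [-1.76683279 -1.59703944  0.78620511]
{'clock': 0.1, 'joint_pos': array([-1.21491956e+00,  2.64653032e-01,  1.60523874e+00, -9.05042562e-06,
        1.27368856e+00, -3.69061932e-02]), 'joint_velocities': array([-0.00159081,  0.0009769 , -0.00215798,  0.00095985,  0.00047153,
        0.00038826]), 'tau': array([-1.06576363e-04, -5.03619111e+01, -3.58069861e+01,  7.31087755e-02,
        2.33034143e-02, -4.87695593e-05]), 'tool_pos': array([ 0.25813206, -0.62299979,  0.2375285 ]), 'tcp_rot': array([ 2.00638326,  0.40125691, -2.00704659]), 'contact_force': array([-0.74990548,  0.40167731,  0.5820117 ]), 'moment': array([-0.0114542 ,  0.05460072,  0.01598027]), 'gripper_width': 0.08837989849317208}
```

View pics/top.png

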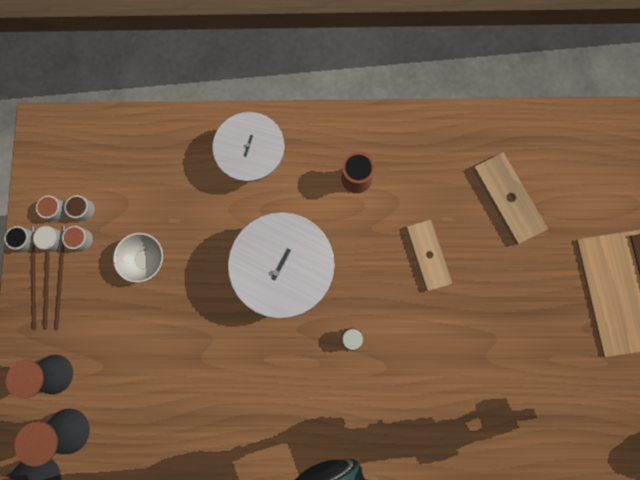

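View pics/scene.png

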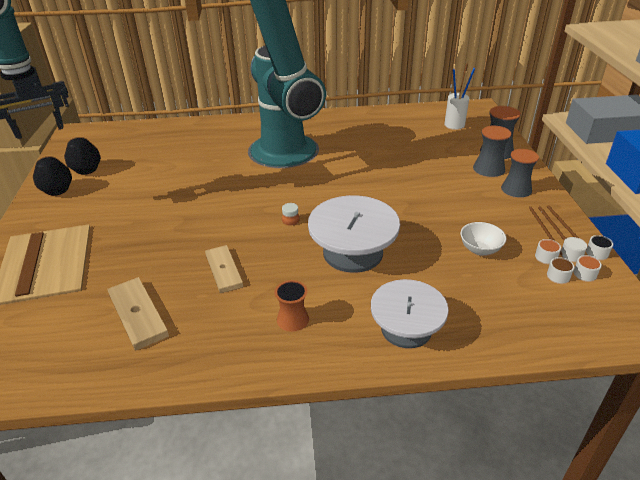

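The top view shows the small bat at about (429,255), with the larger look-alike at (511,198). The large wheel's slot is at about (281,264), with the pin towards its lower-left end at about (274,273). The vase is at (358,172), the paint pot at (352,340) and the bowl at (138,258). Next I'll measure the bat and slot.

```bash
cat > m.py <<'E'
from h import *
def bat(c,guess,z=0.015,rad=80):
    """bat by depth mask (top face), around guess pixel"""
    W=cloud(c);m=((W[...,2]>0.009)&(W[...,2]<0.022)).astype(np.uint8)
    k=np.zeros_like(m);cv2.circle(k,guess,rad,1,-1);m&=k
    m=cv2.morphologyEx(m,cv2.MORPH_OPEN,np.ones((3,3)))
    cs,_=cv2.findContours(m,cv2.RETR_EXTERNAL,cv2.CHAIN_APPROX_NONE)
    q=max(cs,key=cv2.contourArea)[:,0]
    P=ray(c,q,z)[:,:2]
    (cx,cy),(w,h),a=cv2.minAreaRect((P*1000).astype(np.float32))
    if w<h:a+=90;w,h=h,w
    return np.array([cx,cy])/1000,(w,h),a
def dark(c,guess,rad,thr,z):
    g=cv2.cvtColor(c["image"],cv2.COLOR_BGR2GRAY);m=(g<thr).astype(np.uint8)
    k=np.zeros_like(m);cv2.circle(k,guess,rad,1,-1);m&=k
    cs,_=cv2.findContours(m,cv2.RETR_EXTERNAL,cv2.CHAIN_APPROX_NONE)
    q=np.concatenate([x[:,0] for x in cs if cv2.contourArea(x)>3])
    P=ray(c,q,z)[:,:2];(cx,cy),(w,h),a=cv2.minAreaRect((P*1000).astype(np.float32))
    if w<h:a+=90;w,h=h,w
    return np.array([cx,cy])/1000,(w,h),a
E
python3 - <<'E'
from m import *;import pickle
c=pickle.load(open("top.pkl","rb"));W=cloud(c)
print("bench z",np.nanmedian(W[380:400,380:420,2]),"head z",np.nanmedian(W[240:250,250:265,2]), "bat",W[265,433])
print("bat",bat(c,(429,255),rad=55)); print("hole",dark(c,(429,255),8,70,.015))
for t in(60,80,100): print("slot",dark(c,(281,264),25,t,.1))
# wheel disc
m=((W[...,2]>.09)&(W[...,2]<.115)).astype(np.uint8);k=m*0;cv2.circle(k,(281,265),62,1,-1);m&=k
cs,_=cv2.findContours(m,0,1);q=max(cs,key=cv2.contourArea)[:,0]
P=ray(c,q,.1)[:,:2];print("disc",cv2.minEnclosingCircle(P.astype(np.float32)))
P=W[255:290,260:300].reshape(-1,3);print("pin depth",np.nanmean(P[P[:,2]>np.nanmedian(P[:,2])+.005],0))
for n,p in dict(vase=(358,168),pot=(352,340),bowl=(138,258)).items(): print(n,W[p[1],p[0]])
i=c["image"];cv2.imwrite("pics/slotcrop.png",cv2.resize(i[225:305,235:465],None,fx=3.4,fy=3.4,interpolation=2))
E
```

```text
bench z -0.0008876586108290674 head z 0.09973087430959215 bat [ 0.55639518 -0.17728673  0.01559714]
bat (array([ 0.57917725, -0.16979201]), (149.85836791992188, 56.92356872558594), 16.27774429321289)
hole (array([ 0.58221802, -0.17126781]), (9.80107307434082, 5.61658239364624), 31.907819747924805)Traceback (most recent call last):
  File "<stdin>", line 5, in <module>
  File "m.py", line 17, in dark
    q=np.concatenate([x[:,0] for x in cs if cv2.contourArea(x)>3])
ValueError: need at least one array to concatenate
```

Run:
```python
from m import *;import pickle
c=pickle.load(open("top.pkl","rb"));W=cloud(c)
g=cv2.cvtColor(c["image"],6)
for t in(90,110,130): print("slot",dark(c,(281,264),25,t,.1))
m=((W[...,2]>.09)&(W[...,2]<.115)).astype(np.uint8);k=m*0;cv2.circle(k,(281,265),62,1,-1);m&=k
cs,_=cv2.findContours(m,0,1);q=max(cs,key=cv2.contourArea)[:,0]
P=ray(c,q,.1)[:,:2];print("disc",cv2.minEnclosingCircle(P.astype(np.float32)))
P=W[255:290,260:300].reshape(-1,3);print("pin depth",np.nanmean(P[P[:,2]>np.nanmedian(P[:,2])+.005],0))
for n,p in dict(vase=(358,168),pot=(352,340),bowl=(138,258)).items(): print(n,W[p[1],p[0]])
i=c["image"];cv2.imwrite("pics/slotcrop.png",cv2.resize(i[235:295,240:320],None,fx=7,fy=7,interpolation=2))
```

```text
slot (array([0.5500141 , 0.15221001]), (69.0160140991211, 7.679911136627197), 151.1708106994629)
slot (array([0.5505708 , 0.15220972]), (70.01506042480469, 9.466522216796875), 151.47267532348633)
slot (array([0.55172821, 0.15539575]), (70.9883804321289, 17.908239364624023), 151.71284866333008)
disc ((0.5488871932029724, 0.15032179653644562), 0.10984393954277039)
pin depth [0.53165798 0.1616499  0.10707341]
vase [ 0.75744347 -0.01068218  0.08770502]
pot [0.39419591 0.00441416 0.04598801]
bowl [0.57657882 0.4859856  0.0012531 ]
```

View pics/slotcrop.png

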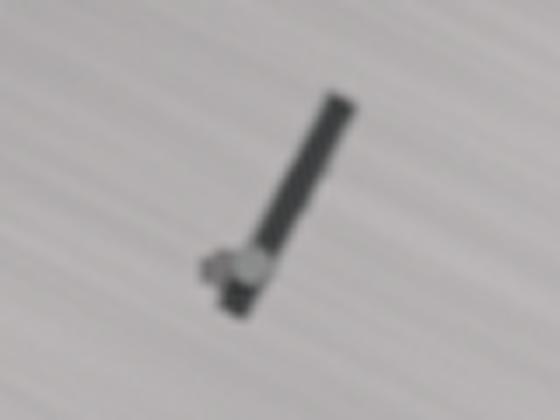

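The slot centre comes out at about (0.550,0.151) with its axis at 151.3°, and the pin sits about 21 mm along it. The bat's outline is 150×57 mm, which matches the given size. Now I'll move: a closer wrist look at the wheel in the placing orientation, then one over the bat.

```bash
cat >> h.py <<'E'
def rot(jaw_deg):
    a=np.radians(jaw_deg);x=np.array([0,0,-1.]);y=np.array([np.cos(a),np.sin(a),0])
    return R.from_matrix(np.c_[x,y,np.cross(x,y)]).as_rotvec()
E
python3 - <<'E'
from h import *;import pickle
for p,a in(([.55,.151,.2],61.3),([.55,.151,.2],-118.7),([.579,-.170,.1],106.3),([.579,-.170,.1],-73.7)):
    q=inverse_kinematics(p,rot(a));print(a,None if q is None else np.round(q,2))
JW=61.3 if inverse_kinematics([.55,.151,.3],rot(61.3)) is not None else -118.7
JB=JW+45
def best(p,al):
    L=[(abs(inverse_kinematics(p,rot(a))[5]),a) for a in al if inverse_kinematics(p,rot(a)) is not None];return min(L)[1]
a=best([.55,.151,.3],(61.3,-118.7));b=a+45;print("use",a,b)
manip.move_pose([.545,.155,.30],rot(a));manip.dwell(.2)
c=cap("wrist");cv2.imwrite("pics/w_wheel.png",c["image"]);pickle.dump(c,open("w_wheel.pkl","wb"));print(c["T"])
manip.move_pose([.579,-.170,.215],rot(b));manip.dwell(.2)
c=cap("wrist");cv2.imwrite("pics/w_bat.png",c["image"]);pickle.dump(c,open("w_bat.pkl","wb"));print(manip.state()["clock"])
i=[cv2.imread(f"pics/w_{n}.png") for n in("wheel","bat")]
cv2.imwrite("pics/w_both.png",cv2.resize(np.hstack(i),(800,300),interpolation=cv2.INTER_AREA))
E
```

```text
61.3 [ 0.22  0.1   1.87 -0.    1.17 -0.85]
-118.7 [0.22 0.1  1.87 0.   1.17 2.3 ]
106.3 [-0.33  0.25  1.89  0.    1.   -2.18]
-73.7 [-0.33  0.25  1.89  0.    1.    0.96]
use 61.3 106.3
[[ 4.80487116e-01  8.32366934e-01  2.76219875e-01  4.73532184e-01]
 [ 8.77001765e-01 -4.55965481e-01 -1.51536740e-01  1.93915455e-01]
 [-1.87443550e-04  3.15056769e-01 -9.49072809e-01  4.46010475e-01]
 [ 0.00000000e+00  0.00000000e+00  0.00000000e+00  1.00000000e+00]]
4.8
```

View pics/w_both.png

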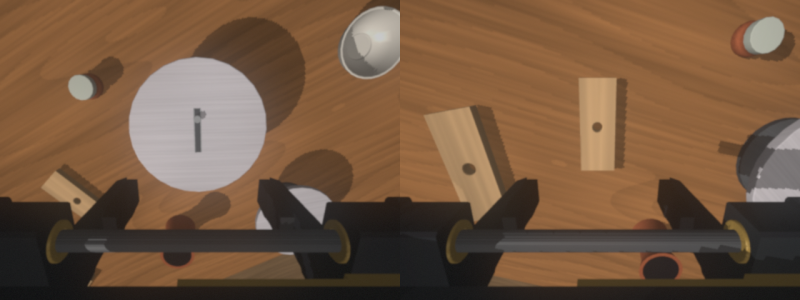

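The wrist view of the wheel shows the slot at full-size pixel (315,208), vertical, with the pin near its upper end. The view over the bat shows the bat at (315,203), almost vertical. Measure both, then grasp.

Run:
```python
from m import *;import pickle
c=pickle.load(open("w_wheel.pkl","rb"));W=cloud(c)
print("head z",np.nanmedian(W[230:250,240:280,2]))
for t in(90,110,125): print("slot",dark(c,(316,208),48,t,.1))
m=((W[...,2]>.09)&(W[...,2]<.115)).astype(np.uint8);k=m*0;cv2.circle(k,(316,200),125,1,-1);m&=k
cs,_=cv2.findContours(m,0,1);q=max(cs,key=cv2.contourArea)[:,0]
P=ray(c,q,.1)[:,:2];print("disc",cv2.minEnclosingCircle(P.astype(np.float32)))
P=W[160:250,290:345].reshape(-1,3);s=P[P[:,2]>np.nanmedian(P[:,2])+.005];print("pin",len(s),np.nanmean(s,0))
c=pickle.load(open("w_bat.pkl","rb"));W=cloud(c)
print("bat z",np.nanmedian(W[230:260,300:330,2]))
print("bat",bat(c,(315,203),rad=85));print("hole",dark(c,(315,203),14,70,.015))
```

```text
head z 0.10029417323877576
slot (array([0.5497666 , 0.15123466]), (67.64073181152344, 5.929819107055664), 151.3957977294922)
slot (array([0.54994586, 0.15147153]), (69.8480453491211, 8.675884246826172), 152.7277717590332)
slot (array([0.5511662 , 0.15363048]), (69.72653198242188, 15.574345588684082), 150.99113082885742)
disc ((0.5496843457221985, 0.15077853202819824), 0.10961319506168365)
pin 126 [0.53134715 0.16029807 0.10907093]
bat z 0.015284784968675968
bat (array([ 0.57997064, -0.17037338]), (148.92237854003906, 56.021934509277344), 16.376474380493164)Traceback (most recent call last):
  File "<stdin>", line 11, in <module>
  File "m.py", line 17, in dark
    q=np.concatenate([x[:,0] for x in cs if cv2.contourArea(x)>3])
ValueError: need at least one array to concatenate
```

Wrist and top views agree to about 1 mm. Grasp.

Run:
```python
from h import *;import pickle
r=rot(106.37);b=np.array([.5797,-.1702])
manip.set_gripper(.085)
manip.move_linear([*b,.06],rate=.15,rot=r)
manip.move_linear([*b,.0045],rate=.05)
manip.set_gripper(.04,force=35);print("width",manip.state()["gripper_width"])
manip.move_linear([*b,.21],rate=.15);manip.dwell(.2)
s=manip.state();print(s["clock"],s["gripper_width"],s["tool_pos"],s["contact_force"])
c=cap("wrist");cv2.imwrite("pics/held.png",c["image"]);pickle.dump((c,s),open("held.pkl","wb"))
c=cap("scene");i=c["image"];cv2.imwrite("pics/held_scene.png",np.hstack([cv2.resize(cv2.imread("pics/held.png"),(400,300)),cv2.resize(i[100:340,100:420],(400,300))]))
```

```text
width 0.05528887003704997
9.7667 0.0556297055581294 [ 0.57926897 -0.17003668  0.20898359] [-0.86431657 -0.25110446 -1.38505676]
```

View pics/held_scene.png

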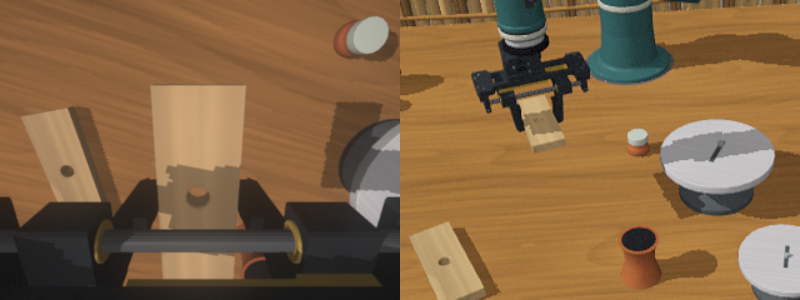

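The wrist picture shows the bat held between the fingers, its far edge at row ~136 (full-size) and its hole at about (316,305). The scene view confirms it is clear of everything. I'll measure its pose in the tool frame.

Run:
```python
from h import *;import pickle
c,s=pickle.load(open("held.pkl","rb"));T=np.eye(4);T[:3,:3]=R.from_rotvec(s["tcp_rot"]).as_matrix();T[:3,3]=s["tool_pos"]
W=cloud(c);L=(W-T[:3,3])@T[:3,:3]
P=L[150:300,262:375].reshape(-1,3);P=P[np.isfinite(P).all(1)];P=P[abs(P[:,0]+.01)<.02]
A=np.c_[P[:,1:],np.ones(len(P))];k=np.linalg.lstsq(A,P[:,0],rcond=None)[0];print("plane x=ay+bz+c",k,"n",len(P))
m=(abs(L[...,0]+.0105)<.02)&(L[...,2]>-.12);m[330:]=0;m=m.astype(np.uint8)
cs,_=cv2.findContours(m,0,1);q=max(cs,key=cv2.contourArea)[:,0]
def tl(uv):
    return (ray(c,uv,s["tool_pos"][2]-k[2])-T[:3,3])@T[:3,:3]
# width by rows on image
for v in(150,180,210,240):
    u=np.flatnonzero(m[v]);u=u[(u>200)&(u<430)];e=tl([[u[0]-.5,v],[u[-1]+.5,v]]);print(v,u[0],u[-1],e[:,1:].round(4).tolist(),e[:,1].mean())
for u in(270,315,360):
    v=np.flatnonzero(m[:,u])[0];print("far",u,tl([[u,v-.5]])[0,1:])
g=cv2.cvtColor(c["image"],6)[288:325,295:340];print(g[::3,::3])
```

```text
plane x=ay+bz+c [ 8.29074590e-04 -1.11185673e-06 -1.05168957e-02] n 16867
150 241 391 [[-0.0285, -0.07], [0.0276, -0.0701]] -0.0004379897128280238
180 243 390 [[-0.0284, -0.0589], [0.0279, -0.0589]] -0.0002480480080773416
210 245 388 [[-0.0284, -0.0471], [0.0279, -0.0472]] -0.00024349690686867147
240 247 386 [[-0.0284, -0.0347], [0.0279, -0.0347]] -0.00023869187100792645
far 270 [-0.01728857 -0.07559016]
far 315 [-0.00080826 -0.07559983]
far 360 [ 0.01567502 -0.0756095 ]
[[116 113 114 113 112 113 114 114 112 112 114 115 116 115 114]
 [114 114 112 113 112 113 113 113 113 113 114 114 116 115 115]
 [114 114 114 112 114 113 112 113 113 113 113 115 115 115 115]
 [113 114 113 112 113 112 113 112 111 111 113 115 116 114 115]
 [115 114 112 110 109 113 115 114 116 113 111 113 116 114 114]
 [114 115 109 113 119 117 117 120 118 117 116 115 113 114 113]
 [115 110  95 115 116 119 119 119 119 120 119 119 104 109 113]
 [113 103  77  92 113 117 117 116 118 119 120 110  80  93 111]
 [112  95  75  76  86 104 113 114 115 111  97  80  75  84 108]
 [111  89  76  77  77  79  81  83  82  78  75  76  74  82 106]
 [111  92  75  78  78  78  79  77  76  77  76  75  74  85 107]
 [111  96  81  76  77  78  78  77  75  78  75  76  76  95 109]
 [112 106  90  77  76  76  77  77  76  76  76  75  88 103 112]]
```

The bat is level in the grip, within 0.6 mm of centre, with its underside 4.5 mm below the TCP. Next: carry it to the pin-side end of the slot (+39 mm, pin at about +20.5 mm) and make a guarded descent.

```bash
cat > p.py <<'E'
from h import *
C=np.array([.5495,.1510]);A=np.radians(151.4);u=np.array([np.cos(A),np.sin(A)]);n=np.array([-u[1],u[0]]);RW=rot(61.4)
def fz(k=4):
    f=[]
    for _ in range(k): f.append(manip.state()["contact_force"]);manip.dwell(.02)
    return np.mean(f,0)
def se(s=None):
    """bat centre along/across the slot, TCP height"""
    p=(s or manip.state())["tool_pos"];d=p[:2]-C;return d@u+.0006,d@n,p[2]
def go(along,across,z,rate=.03,off=np.zeros(2)):
    manip.move_linear([*(C+u*(along-.0006)+n*across+off),z],rate=rate)
E
python3 - <<'E'
from p import *;import json
manip.move_pose([*(C+u*.0384),.21],RW);go(.039,0,.124,.1);manip.dwell(.3)
t=C+u*.0384;p=manip.state()["tool_pos"];off=t-p[:2];zo=.124-p[2];print("off",off,zo)
go(.039,0,.124,.02,off);manip.dwell(.2);f0=fz(8);print("tare",f0,se(),[fz(1)[2].round(2) for _ in range(4)])
z=.119
go(.039,0,z,.02,off)
while z>.109:
    f=fz(3)-f0
    if f[2]>1.8:break
    z-=.0004;go(.039,0,z,.02,off)
manip.dwell(.2);print("z",z,fz()-f0,se(),manip.state()["moment"],manip.state()["clock"])
json.dump(dict(off=off.tolist(),f0=f0.tolist(),z=z),open("st.json","w"))
E
```

```text
off [-0.00038003 -0.00013397] -0.0006199470258541617
tare [ 0.19908892 -0.10996542 -1.73022407] (np.float64(0.039281476284258425), np.float64(0.0002952777710746174), np.float64(0.12397564039328501)) [np.float64(-1.3), np.float64(-1.57), np.float64(-1.91), np.float64(-1.93)]
z 0.11300000000000003 [-3.29689846 -0.55845799  6.77032675] (np.float64(0.03925002701264278), np.float64(0.00021512166032660457), np.float64(0.11341176521189417)) [-0.10057448  0.27539302 -0.02314562] 18.3417
```

Contact came at TCP z = 0.1134 m, against 0.1135 expected on the pin top. I'll slide toward the pin under light force control.

Run:
```python
from p import *;import json
d=json.load(open("st.json"));off=np.array(d["off"]);f0=np.array(d["f0"]);z=d["z"]
a=.039;zc=None;log=[]
while a>.012:
    f=fz(2)-f0
    if f[2]>15: z+=.0006;go(a,0,z,.02,off);print("high",f);continue
    dz=np.clip((f[2]-2.5)/20,-.25,.12)/1000
    z+=dz
    h=se()[2];log.append((round(a*1000,1),round(h*1000,2),*f.round(1).tolist()))
    if h<.1122: break
    if abs(f[2]-2.5)<2: a-=.001          # advance only while force is in band
    elif f[2]>0.5: a-=.0005
    else: a-=.0003
    go(a,0,z,.02,off)
    if manip.state()["clock"]>38: break
for l in log[::3]+log[-4:]: print(l)
print(a,z,se(),manip.state()["clock"]);d.update(z=z,a=a);json.dump(d,open("st.json","w"))
```

```text
(39.0, np.float64(113.4), -2.8, 0.1, 7.3)
(37.5, np.float64(113.46), -2.6, 1.7, 6.1)
(35.5, np.float64(113.56), -1.3, 0.8, 3.3)
(32.5, np.float64(113.63), -0.5, 0.3, 1.3)
(29.5, np.float64(113.58), 0.2, 0.0, 1.8)
(26.5, np.float64(113.54), -0.7, 0.5, 3.1)
(23.5, np.float64(113.29), -0.7, 0.5, 1.5)
(21.9, np.float64(113.22), 0.0, -0.1, -0.3)
(20.3, np.float64(112.91), -0.4, 0.2, -0.4)
(18.7, np.float64(112.56), -1.3, 0.8, 0.4)
(16.4, np.float64(112.09), -5.0, 3.4, 3.5)
(18.7, np.float64(112.56), -1.3, 0.8, 0.4)
(18.4, np.float64(112.42), -0.9, 0.6, 0.6)
(17.4, np.float64(112.24), -2.4, 1.8, 1.5)
(16.4, np.float64(112.09), -5.0, 3.4, 3.5)
0.01639999999999997 0.11236181148291084 (np.float64(0.018066043653728145), np.float64(0.0003766131422815351), np.float64(0.11209186993000236)) 26.875
```

The bat has started to drop over the pin, with its hole wall now against it at +18.1 mm, so the pin is at about +20 mm. I'll centre on that and lower gently.

Run:
```python
from p import *;import json
d=json.load(open("st.json"));off=np.array(d["off"]);f0=np.array(d["f0"]);z=d["z"]
a=.0201;go(a,0,z,.02,off);manip.dwell(.1);print(fz()-f0,se())
while z>.1025:
    f=fz(2)-f0
    if f[2]>2.0: break
    z-=.0008 if z>.1065 else .0002
    go(a,0,z,.02,off)
print("z",z,fz()-f0,se(),manip.state()["clock"]);d.update(z=z,a=a);json.dump(d,open("st.json","w"))
c=cap("scene");cv2.imwrite("pics/home.png",cv2.resize(c["image"][110:290,250:490],(800,600)))
```

```text
[-0.09789753 -0.16505338  0.37353069] (np.float64(0.020004617472900776), np.float64(0.0002649714615944633), np.float64(0.11246406208666812))
z 0.10436181148291084 [-1.42688925  0.01995754  3.60638347] (np.float64(0.020336401362839058), np.float64(0.00027332034407375264), np.float64(0.10462099268621723)) 32.0083
```

View pics/home.png

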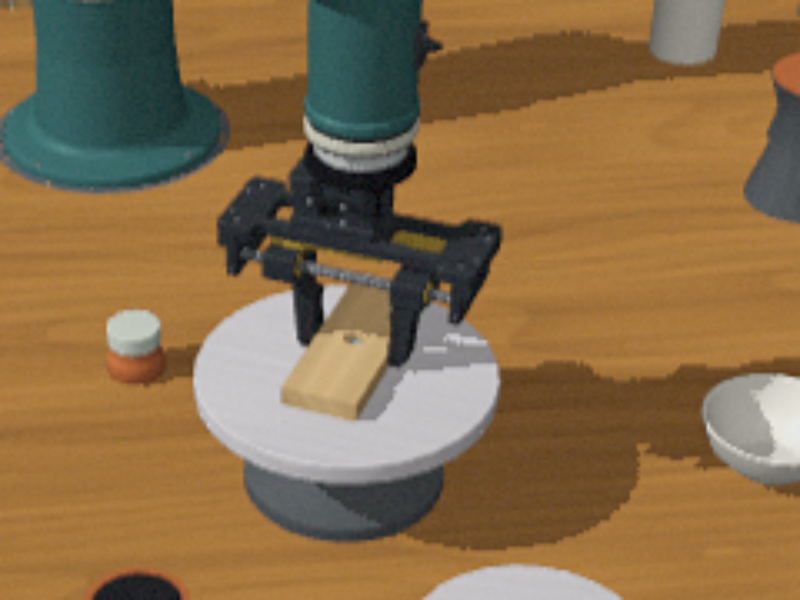

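The picture shows the bat flat on the head, along the slot, with the pin in its hole at crop pixel (352,338). The TCP height of 0.1046 m matches the home value of 0.1045 m. Release, retreat and check.

Run:
```python
from p import *;import pickle
manip.set_gripper(.085);p=manip.state()["tool_pos"]
manip.move_linear([*p[:2],.30],rate=.12);manip.dwell(.3)
c=cap("wrist");W=cloud(c);cv2.imwrite("pics/final.png",c["image"]);t=cap("top")
print(manip.state()["clock"])
K=np.array(c["intrinsics"]);b=np.r_[C+u*.02,.115];q=np.linalg.inv(c["T"])@np.r_[b,1];uv=(K@q[:3]/q[2])[:2];print("uv",uv)
m=((W[...,2]>.108)&(W[...,2]<.13)).astype(np.uint8);k=m*0;cv2.circle(k,tuple(int(x) for x in uv),125,1,-1);m&=k
m=cv2.morphologyEx(m,cv2.MORPH_OPEN,np.ones((5,5)));cs,_=cv2.findContours(m,0,1);x=max(cs,key=cv2.contourArea);P=ray(c,x[:,0],.115)[:,:2]
(cx,cy),wh,a=cv2.minAreaRect((P*1000).astype(np.float32));dd=np.array([cx,cy])/1000-C
print("centre along/across",dd@u,dd@n,wh,a)
mm=m*0;cv2.drawContours(mm,[x],-1,1,-1);mm=cv2.erode(mm,np.ones((9,9)));Q=W[(mm>0)];Q=Q[abs(Q[:,2]-.115)<.006]
s=np.linalg.lstsq(np.c_[Q[:,:2]-C,np.ones(len(Q))],Q[:,2],rcond=None)[0];print("plane tilt,z",s)
T=cloud(t)
for n_,px in dict(vase=(358,168),pot=(352,340),bowl=(138,258)).items(): print(n_,T[px[1],px[0]])
o=pickle.load(open("top.pkl","rb"))["image"]
for n_,(x0,y0) in dict(vase=(358,172),pot=(352,340),bowl=(138,258)).items():
    print(n_,"img diff",np.abs(o[y0-20:y0+20,x0-20:x0+20].astype(int)-t["image"][y0-20:y0+20,x0-20:x0+20]).mean())
```

```text
34.8417
uv [317.08487787 207.07481609]
centre along/across 0.01931056928566577 0.0004187121094461708 (56.02641296386719, 149.02117919921875) 61.410888671875
plane tilt,z [ 0.00011989 -0.00011565  0.11518642]
vase [ 0.75840989 -0.01084259  0.08460981]
pot [0.39420432 0.00442676 0.04633419]
bowl [0.57643872 0.48558771 0.00230259]
vase img diff 6.038125
pot img diff 9.723125
bowl img diff 14.613125
```

View pics/final.png

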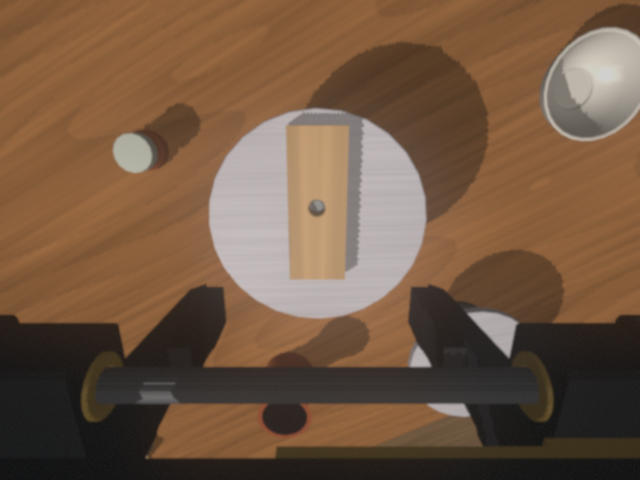

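The final picture shows the bat flat on the head with the pin in its hole at (317,207), and the fingers clear. All checks pass, so I'm handing in.

```bash
python3 -c "
from h import *
order.close_job();print(manip.state()['clock'])"
```

```text
the job is handed in; nothing more can be done
the job is handed in; nothing more can be done
```

The bat is lying fully home over the pin and the job is handed in, at about 35 s on the clock. No verdict was reported.

**What I did:** I gripped the smaller bat across its middle and carried it to the larger wheel. I set it on the pin 39 mm from the slot's middle, with TCP height 0.1134 m against 0.1135 m expected. Then I slid it along the slot under light force until the hole found the pin at about +20 mm. I lowered it to the head, let go and backed off.

**Forces:** the highest vertical contact force in the readings I printed was 7.3 N, just after setting down, more than the 2.5 N I aimed for while sliding but well under 25 N. I sampled the force rather than recording it continuously.

**Last checks, with the gripper clear:**

| Check | Measured | Allowed |
|---|---|---|
| Bat top face height | 0.1152 m (0.115 m when home) | within 2 mm |
| Tilt | about 0.0002 rad | 0.03 rad |
| Hole along the slot | +19.3 mm | ±32 mm |
| Hole off the slot's line | 0.4 mm | 5 mm |
| Length against the slot | under 0.01 rad | 0.2 rad |
| Vase, paint pot, bowl | no shift seen (depth readings within 3 mm of the start, except as below) | 20 mm |

**Disagreements:** none needed action. The vase's spot reading was 3 mm lower than at the start. The before-and-after brightness differences at the three bystanders were not zero, most at the bowl, which I put down to the arm's moved shadow.

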